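Hang the ring spanner back in the mesh tool cabinet

ROBOT

A 6-joint arm with a two-finger parallel gripper is mounted at the origin on the work surface. World frame = base frame: x ahead of the robot, y to its left, z up, the work surface at z = 0. Lengths are in mm, angles in rad, forces in N, time in s.
With the tool pointing down it reaches from about 350 to 925 mm from the base axis. Payload 6.4 kg.
Tool frame: the origin (TCP) lies at the very end of the fingers, on their centre line; the grasp point (between the pads) lies 19 mm behind it (r.tcp_to_grasp is the distance from the TCP to the grasp point, in mm); z points along the fingers, y is the line along which they close (so a half turn about z gives the same grasp; the last joint's range is limited). The gripper opens to 85 mm and grips with 20 to 120 N. Pads are 22 mm wide; open, the fingers measure 114 mm over their backs; the gripper's body (76 mm by 85 mm) begins 54 mm behind the grasp point. The pads swing forward as they close: fully open they stand 13 mm farther back than shut.
Start: joints at [-1.501, 0.245, 1.558, -0, 1.339, -0.174], TCP at [156.909, -630.788, 231.29] pointing down, gripper open.
Joint ranges: [-3.13, 3.13], [-1.02, 2.26], [0.13, 2.54], [-0.95, 4.09], [0.21, 2.88], [-2.74, 2.74]. Speed limits (rad/s): [2.57, 2.57, 3.14, 3.14, 3.14, 3.14].

INTERFACE

Orientations are given as a 3x3 rotation matrix whose columns are the frame's x, y, z axes.
In Python, from station import r, cams gives the robot as it stands.
- The arm moves only by the shell command python3 -m crank 'ROWS' [OPENING] [FORCE]. ROWS is JSON, one flat list of numbers, 6 for each row, row after row: the shift along the tool's x, y, z in m, then the turn, a rotation vector about the tool's x, y, z in degrees. In form: [x, y, z, ax, ay, az, x, y, z, ax, ay, az, ...]. A call has 1 to 20 rows; each row shifts and turns the commanded pose from where the row before left it, along the tool's axes as they then stand; what a row does not reach is not made up. A row lasts 1/12 s, in which the tool goes at most 41.7 mm and 7.16 degrees, less where a joint would pass 70% of its speed; a pose out of reach is approached as far as the arm can. A call with a gripper value outside its range is refused whole. OPENING is the opening in per cent of the stroke, from 0 (shut) to 100 (fully open), set as the call begins (- or left out, the last holds). The fingers move at their own pace and stop on an object; FORCE is the grip in N (left out, the last holds). Time passes only in rows, so rows that do not move let the fingers close. It gives the time, the measured TCP pose, the force, the opening and the grip force at its end, in the units of the state.
- r.get_obs(): the state, without advancing time (a new reading comes with each control period).
- cams.get_image(name): name is "scene" or "top" or "wrist"; returns a dict with "img" (480x640x3 uint8, blue, green, red), "vfov" (degrees; the focal length in pixels is half the picture's height over the tangent of half this angle, whatever the lens; pixels are square), "cx", "cy" (the principal point, pixels), "k1" (the pictures are not rectified: a ray, as slopes to the right and down, at radius r is drawn at 1 + k1 r^2 times it, then the intrinsics apply), "R" (3x3) and "t" (3): a world point X has camera coordinates R X + t. Camera axes: x right, y down, z forward; pixel columns grow to the right and rows downward; lengths in mm; the calibration is good to about 2 mm. A picture is of the moment at which its call begins. There is no depth.
- r.finish_job(): hands the job in; it is judged then, once.
The state is a dict: "t": time; "joint_positions": joint angles; "qvel": joint speeds; "effort": joint torques, N m; "position": TCP position; "tcp_rot": TCP orientation; "ft_force": force on the tool from outside, world axes, zero at the start; "moment": the same for the moment, N m; "opening": finger opening in mm; "gripper_force": force on a finger pad.
Only numpy, scipy, OpenCV 4.12 (cv2) and the standard library are available. Lean on these libraries where they do the work, as an engineer would, in place of code of your own. Each camera call takes 0.05 s, during which the arm holds its last target. There are 200 camera calls.

TASK

The red-handled ring spanner has been shoved handle-first under the drawer chest. Draw it out by its ring end and lay it flat on the open bench in front of the chest, let go and take it afresh by the handle; then, sloping it ring-up to get in under the head box of the mesh cabinet, hang it by its ring on the empty hook at the back and leave it hanging still. Leave the other two spanners on their hooks and do not push the spray can about.

Things in the scene. Friction and masses are not known exactly. Their poses are not given: they have to be found in the camera images.
- spanner: ring spanner, 200 mm long, 0.15 to 0.31 kg: steel ring 44 mm across, hole 28 mm, 14 mm thick; steel shank 16 x 8 mm; red handle 20 mm wide, 13 mm thick, the last 100 mm. Starts flat on the bench, handle under the chest, ring end 85 to 110 mm out in front. Origin: mid-length on the underside; x from handle to ring, y across the width, z its thickness (up while it lies as at the start)
- spanner_ring (a point): centre of the spanner's ring hole: 78 mm from the body origin along its x, mid-thickness (7 mm above the underside)
- spanner_tail (a point): end face of the red handle: 100 mm from the body origin against its x, mid-thickness. Taking the handle some 20 to 25 mm from this end leaves the ring about 155 mm ahead of the grip
- chest: dark two-drawer steel chest, fixed, 220 mm deep (x), 300 mm wide (y), body from 30 to 155 mm above the bench on four round feet (28 mm thick, at x +-90, y +-130 mm); screwdriver rack on the rear of its top, up to 275 mm. Origin: on the bench under its centre; the drawer front, at x = -110 mm, looks along its -x; 300 mm or more of bench in front of it, up to the cabinet, are clear
- cabinet: fixed olive-green wire-mesh tool cabinet, 210 deep (x), 280 wide (y), 320 mm high: mesh sides, back (inside at x = +101 mm) and roof (underside 316 mm up), closed to a hand. Origin: on the bench under its centre. The open front, x = -105 mm, looks along its -x towards the chest; along the top of the front hangs a head box 30 mm deep, lowest edge 245 mm above the bench
- hook_free: the empty one of three fixed yellow hooks in a row 70 mm apart at the cabinet's back. Bar 7 mm thick, level from the back for 66 mm towards the front, then turned up at 48 deg. Origin: bar's axis at the bend, 240 mm above the bench, 137 mm behind the cabinet's front; x level to the back, z up. A ring goes over the tip with the spanner sloping up 30 to 50 deg; let go, it swings some seconds
- hook_tip (a point): end of the empty hook's turned-up tip: 20 mm in front of and 22 mm above the bend (262 mm above the bench)
- hook_a: hook like hook_free, with the blue-handled spanner on it; same frame
- hook_b: hook like hook_free, with the black-handled spanner on it; same frame
- hung_blue: blue-handled spanner of the same size and kind, hanging loose by its ring on hook_a. Origin: centre of its ring; z up along it
- hung_black: black-handled spanner of the same size and kind, hanging loose by its ring on hook_b. Origin: centre of its ring; z up along it
- spray_can: standing spray can, 66 mm across, 190 mm high, blue with a yellow label and red cap; loose bystander. Origin: centre of its underside
Mind the look-alikes: they are no part of the job. What is shaped like the spanner but pink is not meant. Leave any turquoise look-alike of the hung_blue alone.

How it is judged:
By the outcome, as a careful person would: the job done as asked, in the order asked, and still so for the second after the job is handed in, with the robot touching nothing.
It also fails if it takes over 64 s, if anything falls off the work surface, if the arm or the gripper's body presses on something with over 40 N, if the wrist force passes 120 N, or if a joint passes its speed limit or range.

## Working session

There is one attempt and no reset: what is moved stays moved. The work goes in short steps, Python scripts to look and compute and a shell command to move; the robot and the scene stay as the last step left them, time stands still between calls to the robot, and variables do not carry over. Pictures are saved under pics/ and viewed, at most 10 in all, crops included, and the job is handed in when it is done.

```bash
ls; mkdir -p pics
cat > h.py <<'E'
import numpy as np, cv2
from station import r, cams
def cam(n): return cams.get_image(n)
def foc(c): return 240/np.tan(np.radians(c["vfov"])/2)
def ray(c,u,v):
    f=foc(c); d=np.array([(u-c["cx"])/f,(v-c["cy"])/f]); s=d.copy()
    for _ in range(20): s=d/(1+c["k1"]*(s@s))
    R=np.array(c["R"]); t=np.array(c["t"])
    return -R.T@t, R.T@np.array([s[0],s[1],1.])
def plane(c,u,v,z):
    o,d=ray(c,u,v); return o+d*(z-o[2])/d[2]
def tri(obs):
    A=np.zeros((3,3));b=np.zeros(3)
    for c,u,v in obs:
        o,d=ray(c,u,v); d=d/np.linalg.norm(d); P=np.eye(3)-np.outer(d,d); A+=P;b+=P@o
    X=np.linalg.solve(A,b)
    return X,[float(np.linalg.norm(np.array(proj(c,X))-[u,v])) for c,u,v in obs]
def proj(c,X):
    p=np.array(c["R"])@np.asarray(X,float)+np.array(c["t"]); s=p[:2]/p[2]; s=s*(1+c["k1"]*(s@s)); f=foc(c)
    return s[0]*f+c["cx"],s[1]*f+c["cy"]
E
python3 - <<'E'
from h import *
import pickle
D={n:cam(n) for n in("scene","top","wrist")}
pickle.dump(D,open("d0.pkl","wb"))
for n in D:
    cv2.imwrite(f"pics/{n}0.png",D[n]["img"]); c=D[n]; print(n,c["vfov"],c["k1"],ray(c,320,240))
o=r.get_obs();print(o["t"],o["position"],o["tcp_rot"],o["opening"])
E
```

```text
pics
scene 46.67070331820119 0.0610030965686136 (array([ 492.74640882, -638.61948226, 1206.04510297]), array([ 0.01001683,  0.50050261, -0.86573028]))
top 50.46769504212885 -0.07350810665594357 (array([ 354.23939853,  -29.96194122, 1237.67160256]), array([ 0.13503559, -0.01994366, -0.99075148]))
wrist 63.061134807288376 -0.006863588826275247 (array([ 220.49531806, -615.55240427,  373.83281736]), array([-0.26132907, -0.05593016, -0.96369942]))
0.15 [ 156.88085836 -630.35839455  230.44910401] [[ 9.70429831e-01  2.41383384e-01 -7.23136098e-05]
 [ 2.41383229e-01 -9.70428772e-01  1.46146405e-03]
 [ 2.82597930e-04 -1.43570360e-03 -9.99998929e-01]] 85.30213640612504
```

View pics/scene0.png

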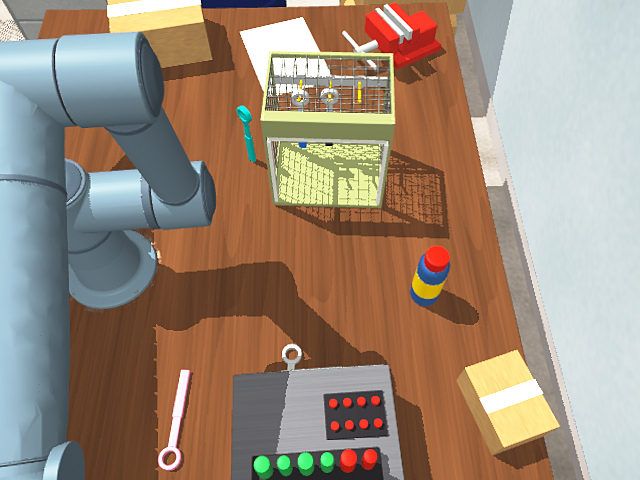

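View pics/top0.png

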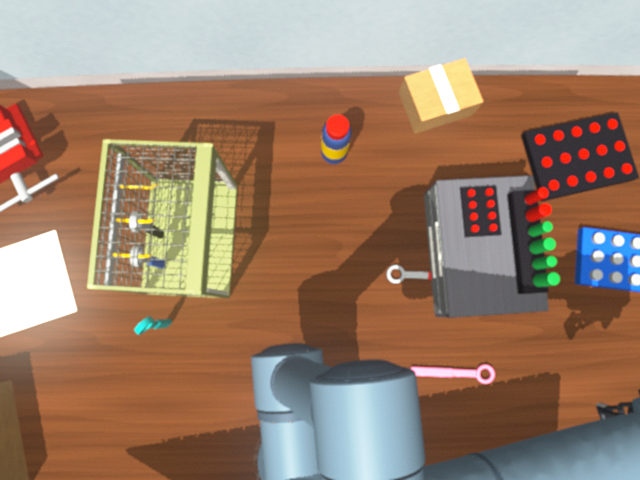

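The scene picture shows the steel ring of the wanted spanner at (291,354), sticking out from under the chest. A pink look-alike lies at (175,420) and a turquoise one at (247,133). The hooks are at (299,95), (330,95) and (359,92). In the top picture the ring is at (395,273), the chest at (490,245), the can at (336,130), and the hooks at (135,255), (135,222) and (135,187); the last is the empty one. Next I'll confirm this in one enlarged crop.

```bash
cat > m.py <<'E'
from h import *
import pickle
D=pickle.load(open("d0.pkl","rb")); s,t=D["scene"],D["top"]
def crop(c,x,y,w,h,k): return cv2.resize(c["img"][y:y+h,x:x+w],(w*k,h*k),interpolation=cv2.INTER_CUBIC)
a=np.hstack([crop(s,270,40,130,100,3),crop(t,90,150,130,100,3)])
b=np.hstack([crop(s,250,320,130,100,3),crop(t,360,230,130,100,3)])
cv2.imwrite("pics/c1.png",np.vstack([a,b]))
E
python3 m.py
python3 - <<'E'
from h import *
import pickle
D=pickle.load(open("d0.pkl","rb")); s,t=D["scene"],D["top"]
def blobs(c,lo,hi,box,amin=8):
    x0,y0,x1,y1=box
    h=cv2.cvtColor(c["img"],cv2.COLOR_BGR2HSV); m=cv2.inRange(h,lo,hi); q=np.zeros_like(m); q[y0:y1,x0:x1]=m[y0:y1,x0:x1]
    n,l,st,ce=cv2.connectedComponentsWithStats(q)
    return [(st[i].tolist(),ce[i].round(1).tolist()) for i in range(1,n) if st[i][4]>=amin]
print("ring s",blobs(s,(0,0,140),(180,60,255),(270,335,310,375)))
print("ring t",blobs(t,(0,0,140),(180,60,255),(380,255,430,290)))
print("yel s",blobs(s,(20,180,120),(32,255,255),(265,50,395,110)))
print("yel t",blobs(t,(20,180,120),(32,255,255),(95,150,200,295)))
print("can s",blobs(s,(0,180,120),(8,255,255),(400,230,460,310)))
print("can t",blobs(t,(0,180,120),(8,255,255),(310,100,360,170)))
E
```

```text
ring s [([282, 344, 28, 31, 359], [293.9, 361.0])]
ring t [([386, 264, 42, 20, 349], [403.8, 274.1])]
yel s [([299, 80, 3, 7, 15], [300.4, 83.1]), ([329, 81, 2, 7, 8], [329.9, 84.4]), ([358, 82, 3, 7, 19], [359.1, 84.9]), ([358, 90, 3, 9, 26], [359.0, 93.8]), ([329, 94, 2, 4, 8], [329.5, 95.5]), ([297, 98, 4, 4, 10], [298.7, 99.1]), ([358, 100, 4, 3, 10], [359.2, 101.0])]
yel t [([126, 187, 12, 2, 15], [131.1, 187.6]), ([142, 186, 9, 4, 19], [145.5, 187.7]), ([116, 219, 4, 3, 9], [117.6, 219.7]), ([122, 219, 6, 4, 20], [124.8, 220.2]), ([138, 219, 14, 4, 39], [144.9, 220.8]), ([113, 253, 3, 3, 8], [114.1, 254.1]), ([119, 253, 10, 4, 28], [124.0, 254.4]), ([139, 255, 10, 3, 20], [143.9, 255.6])]
can s [([425, 245, 25, 27, 525], [436.5, 258.0])]
can t [([327, 114, 23, 25, 443], [337.2, 125.6])]
```

View pics/c1.png

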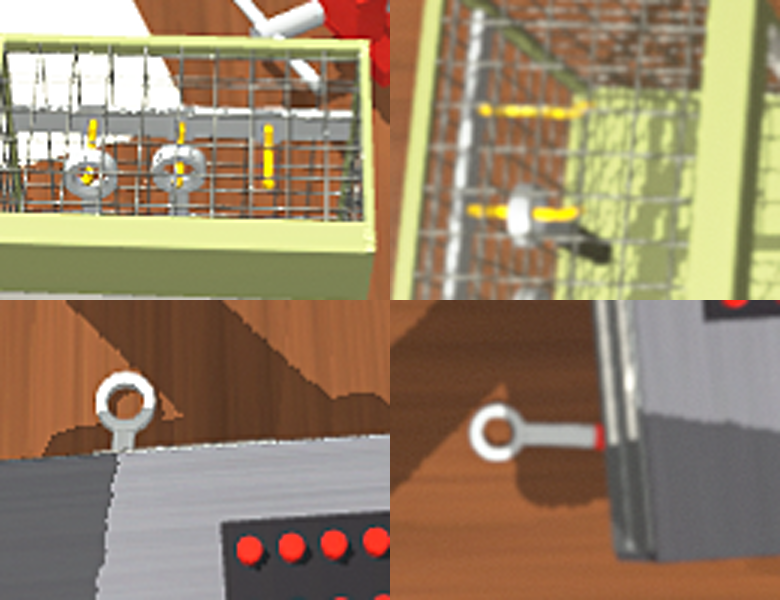

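The crop shows the wanted ring at scene (292,354) and top (395,274). A red handle edge shows at the chest front, top (429,275), so this is the spanner meant; the pink one (scene 175,420) and the turquoise one (247,133) are look-alikes. The empty hook has its tip at scene (359,102) and top (157,184); the other two hooks carry rings.

Run:
```python
from h import *
import pickle
np.set_printoptions(precision=1,suppress=True)
D=pickle.load(open("d0.pkl","rb")); s,t=D["scene"],D["top"]
# ring hole/outer circle: outer contour min circle after opening shank away
for n,c,b in(("s",s,(270,335,315,380)),("t",t,(380,255,432,292))):
    h=cv2.cvtColor(c["img"],cv2.COLOR_BGR2HSV); m=cv2.inRange(h,(0,0,100),(180,70,255)); q=np.zeros_like(m); x0,y0,x1,y1=b; q[y0:y1,x0:x1]=m[y0:y1,x0:x1]
    cs,hi=cv2.findContours(q,cv2.RETR_CCOMP,cv2.CHAIN_APPROX_NONE)
    for k,hh in zip(cs,hi[0]):
        if hh[3]>=0 and cv2.contourArea(k)>20: print(n,"hole",cv2.fitEllipse(k))
print("ring2v",tri([(s,291.7,354),(t,395.3,273.7)]))
print("ring t plane7",plane(t,395.3,273.7,7),"s",plane(s,291.7,354,7))
print("red edge t",plane(t,430,275.3,11))
print("tip",tri([(s,359.3,102),(t,156.7,184.3)]),"root",tri([(s,359.3,82),(t,118,187)]))
for nm,ps,pt in(("A",(298.7,100.5),(149,255.6)),("B",(329.5,98),(152,220.8))): print(nm,tri([(s,*ps),(t,*pt)]))
print("can cap", tri([(s,436.5,252),(t,337.2,124)]))
# cabinet: top front corners scene (262,137)?,(396,124); head box lower edges
print("front base", plane(s,275,206,0),plane(s,383,207,0))
print("chest front top", plane(s,233,375,155),plane(s,389,366,155), plane(t,427,190,155),plane(t,436,315,155))
print("pink",plane(t,485,374,7),"can",plane(s,424,303,0))
```

```text
s hole ((291.441650390625, 354.1194763183594), (11.571596145629883, 13.027342796325684), 76.67799377441406)
t hole ((395.5487060546875, 273.6214904785156), (9.98248291015625, 10.937427520751953), 115.10660552978516)
ring2v (array([ 434.8, -235. ,    7.5]), [0.10194034021849355, 0.092944811290934])
ring t plane7 [ 435. -235.    7.] s [ 434.5 -234.9    7. ]
red edge t [ 428.6 -318.5   11. ]
tip (array([606.2, 270.6, 259.4]), [0.37031115873927545, 0.4267156696957247]) root (array([611.8, 359.4, 233.1]), [0.46327305664524854, 0.5443635186410505])
A (array([466.3, 285.4, 253.9]), [0.1636306659607704, 0.19319873322312184])
B (array([535. , 277.2, 266.6]), [1.101552335294359, 1.2893265192110515])
can cap (array([743.2, -94.4, 200.9]), [0.3065092516849836, 0.29445490775349187])
front base [393.2 164.8   0. ] [673.  151.4   0. ]
chest front top [ 330.  -321.4  155. ] [ 628.2 -314.7  155. ] [ 606.2 -288.6  155. ] [ 335.5 -293.1  155. ]
pink [ 189.2 -440.4    7. ] can [ 744.4 -120.3    0. ]
```

```bash
cat > plan.py <<'E'
# plan.py n x y z heading pitch : one row, to be repeated n times, to reach that TCP pose (mm,deg)
import sys; from h import *
from scipy.linalg import expm,logm
from scipy.spatial.transform import Rotation as Ro
def Rt(h,e):
    h,e=np.radians([h,e]); u=np.array([np.cos(h),np.sin(h),0]); k=np.array([0,0,1.])
    x=np.cos(e)*u+np.sin(e)*k; z=np.sin(e)*u-np.cos(e)*k
    return np.c_[x,np.cross(z,x),z]
def T(R,p): M=np.eye(4);M[:3,:3]=R;M[:3,3]=p;return M
def cur():
    o=r.get_obs(); return T(o["tcp_rot"],o["position"])
if __name__=="__main__":
    n=int(sys.argv[1]); v=list(map(float,sys.argv[2:7]))
    A=cur(); s=expm(np.real(logm(np.linalg.inv(A)@T(Rt(v[3],v[4]),v[:3])))/n)
    print("row",np.round(s[:3,3]/1000,4).tolist(),np.round(Ro.from_matrix(s[:3,:3]).as_rotvec(degrees=True),2).tolist())
    print("mid",(A@np.linalg.matrix_power(s,n//2))[:3,3].round())
E
python3 plan.py 18 300 -310 231 85.8 0; python3 plan.py 18 320 -250 231 85.8 0
```

```text
row [0.0198, -0.0064, -0.0] [-0.0, -0.0, -3.99]
mid [ 280. -493.  231.]
row [0.0232, -0.008, -0.0] [-0.0, -0.0, -3.99]
mid [ 300. -467.  231.]
```

```bash
python3 -m crank '[0.01,-0.023,0,0,0,-1, 0.01,-0.023,0,0,0,-1, 0.01,-0.023,0,0,0,-1, 0.01,-0.023,0,0,0,-1, 0.01,-0.023,0,0,0,-1, 0.01,-0.023,0,0,0,-1, 0.01,-0.023,0,0,0,-1, 0.01,-0.023,0,0,0,-1, 0.01,-0.023,0,0,0,-1, 0.01,-0.023,0,0,0,-1]' 100 40; python3 plan.py 14 434.8 -237 150 85.8 0;python3 plan.py 14 434.8 -237 120 85.8 0
```

```text
t: 0.98
position: [178.9, -379.8, 230.9]
tcp_rot: [[0.913, 0.407, -0.0], [0.407, -0.913, 0.001], [0.0, -0.001, -1.0]]
ft_force: [0.5, 0.9, 1.1]
opening: 85.3
gripper_force: 0.0
row [0.0201, 0.0088, 0.0058] [-0.0, -0.0, -4.41]
mid [ 327. -344.  190.]
row [0.0201, 0.0088, 0.0079] [-0.0, -0.0, -4.41]
mid [ 327. -344.  175.]
```

```bash
python3 -m crank '[0.02,0.0088,0,0,0,-4.41, 0.02,0.0088,0,0,0,-4.41, 0.02,0.0088,0,0,0,-4.41, 0.02,0.0088,0,0,0,-4.41, 0.02,0.0088,0,0,0,-4.41, 0.02,0.0088,0,0,0,-4.41, 0.02,0.0088,0,0,0,-4.41, 0.02,0.0088,0,0,0,-4.41, 0.02,0.0088,0,0,0,-4.41, 0.02,0.0088,0,0,0,-4.41, 0.02,0.0088,0,0,0,-4.41, 0.02,0.0088,0,0,0,-4.41, 0.02,0.0088,0,0,0,-4.41, 0.02,0.0088,0,0,0,-4.41]'
python3 - <<'E'
from h import *
w=cam("wrist"); cv2.imwrite("pics/w1.png",w["img"])
print(proj(w,(434.8,-235,7)))
h=cv2.cvtColor(w["img"],cv2.COLOR_BGR2HSV); m=cv2.inRange(h,(0,0,100),(180,70,255))
cs,hi=cv2.findContours(m,cv2.RETR_CCOMP,cv2.CHAIN_APPROX_NONE)
for k,hh in zip(cs,hi[0]):
    if hh[3]>=0 and cv2.contourArea(k)>200:
        e=cv2.fitEllipse(k); print(e,plane(w,*e[0],7).round(1))
E
python3 plan.py 8 434.8 -236 30 85.8 0
```

```text
t: 2.15
position: [434.6, -239.6, 231.0]
tcp_rot: [[0.071, 0.997, -0.0], [0.997, -0.071, 0.0], [0.0, -0.0, -1.0]]
ft_force: [-0.0, -0.4, 0.3]
opening: 85.6
gripper_force: 0.0
(np.float64(323.07327312294757), np.float64(197.01389060538503))
((322.857421875, 198.57247924804688), (26.317325592041016, 28.051584243774414), 81.21277618408203) [ 434.5 -236.5    7. ]
row [0.0001, -0.0001, 0.0251] [0.0, -0.02, 0.05]
mid [ 435. -236.  130.]
```

View pics/w1.png

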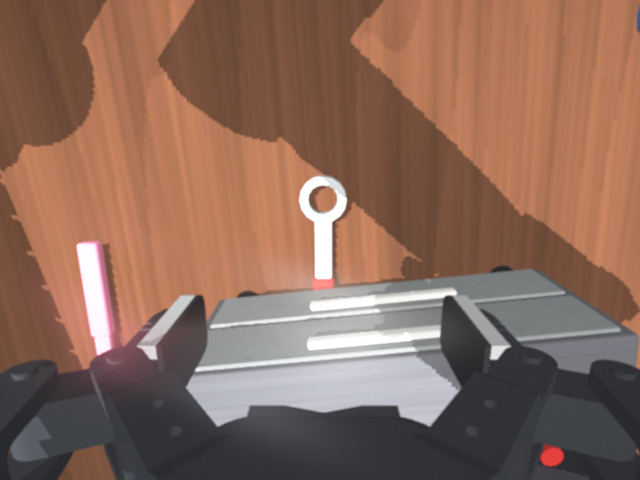

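The wrist picture shows the ring at (323,198) with its red handle going under the chest, in line with the tool. The pink one lies away to the left at (95,290).

```bash
python3 -m crank '[0.0065,0,0.02,0,0,0, 0,0,0.024,0,0,0, 0,0,0.024,0,0,0, 0,0,0.024,0,0,0, 0,0,0.024,0,0,0, 0,0,0.024,0,0,0, 0,0,0.024,0,0,0, 0,0,0.024,0,0,0, 0,0,0.02,0,0,0, 0,0,0.01,0,0,0, 0,0,0.005,0,0,0, 0,0,0.005,0,0,0]'; python3 -m crank '[0,0,0,0,0,0, 0,0,0,0,0,0, 0,0,0,0,0,0, 0,0,0,0,0,0, 0,0,0,0,0,0, 0,0,0,0,0,0, 0,0,0,0,0,0, 0,0,0,0,0,0, 0,0,0,0,0,0, 0,0,0,0,0,0, 0,0,0,0,0,0,  0,0,0,0,0,0]' 0 60
```

```text
t: 3.2
position: [434.7, -234.3, 3.3]
tcp_rot: [[0.075, 0.997, 0.0], [0.997, -0.075, -0.0], [-0.0, 0.0, -1.0]]
ft_force: [-0.3, 0.0, -0.6]
opening: 85.4
gripper_force: 0.0
t: 4.2
position: [435.1, -234.6, 5.0]
tcp_rot: [[0.075, 0.997, 0.001], [0.997, -0.075, -0.001], [-0.001, 0.001, -1.0]]
ft_force: [-3.5, 1.6, 8.2]
opening: 40.9
gripper_force: 59.3
```

```bash
python3 -m crank '[0.004,0,-0.001,0,0,0, 0.01,0,0,0,0,0, 0.014,0,0,0,0,0, 0.014,0,0,0,0,0, 0.014,0,0,0,0,0, 0.014,0,0,0,0,0, 0.014,0,0,0,0,0, 0.014,0,0,0,0,0, 0.014,0,0,0,0,0, 0.014,0,0,0,0,0, 0.014,0,0,0,0,0, 0.014,0,0,0,0,0, 0.014,0,0,0,0,0, 0.014,0,0,0,0,0, 0.014,0,0,0,0,0, 0.014,0,0,0,0,0, 0.014,0,0,0,0,0, 0.014,0,0,0,0,0, 0.012,0,0,0,0,0, 0.006,0,0,0,0,0]'
python3 - <<'E'
from h import *
for n in("top","scene"):
    c=cam(n); h=cv2.cvtColor(c["img"],cv2.COLOR_BGR2HSV); m=cv2.inRange(h,(0,170,70),(9,255,255))|cv2.inRange(h,(172,170,70),(180,255,255))
    k,l,st,ce=cv2.connectedComponentsWithStats(m)
    for i in range(1,k):
        if st[i][4]>40: print(n,st[i].tolist(),plane(c,*ce[i],13).round(0))
    if n=="top": cv2.imwrite("pics/t2.png",c["img"])
E
```

```text
t: 5.87
position: [453.9, 22.8, 5.0]
tcp_rot: [[0.072, 0.997, 0.001], [0.997, -0.072, -0.001], [-0.001, 0.001, -1.0]]
ft_force: [-0.4, -5.2, 5.8]
opening: 40.6
gripper_force: 61.4
top [0, 103, 43, 81, 1741] [791. 714.  13.]
top [326, 114, 24, 25, 474] [ 810. -106.   13.]
top [607, 119, 11, 11, 96] [ 807. -820.   13.]
top [589, 122, 12, 11, 101] [ 797. -770.   13.]
top [571, 126, 11, 11, 98] [ 787. -720.   13.]
top [553, 130, 11, 11, 101] [ 777. -670.   13.]
top [534, 134, 12, 11, 104] [ 767. -620.   13.]
top [614, 141, 11, 11, 98] [ 747. -832.   13.]
top [596, 144, 12, 12, 104] [ 737. -782.   13.]
top [578, 148, 12, 12, 103] [ 727. -732.   13.]
top [560, 152, 11, 12, 102] [ 717. -682.   13.]
top [541, 156, 12, 12, 106] [ 707. -632.   13.]
top [621, 163, 12, 11, 100] [ 687. -844.   13.]
top [603, 167, 12, 11, 101] [ 677. -794.   13.]
top [585, 171, 12, 11, 102] [ 667. -744.   13.]
top [567, 175, 11, 12, 104] [ 657. -695.   13.]
top [548, 179, 12, 12, 107] [ 647. -645.   13.]
top [525, 187, 24, 18, 272] [ 620. -599.   13.]
top [467, 189, 9, 8, 58] [ 630. -432.   13.]
top [485, 188, 9, 
[... 317 characters left out ...]
 9, 57] [ 542. -435.   13.]
top [323, 266, 41, 11, 392] [ 445. -108.   13.]
scene [364, 2, 78, 68, 2649] [791. 776.  13.]
scene [424, 245, 26, 27, 548] [787.  -9.  13.]
scene [291, 280, 11, 42, 370] [ 445. -110.   13.]
scene [357, 397, 9, 10, 67] [ 580. -344.   13.]
scene [371, 396, 9, 10, 69] [ 610. -343.   13.]
scene [329, 399, 9, 9, 61] [ 520. -346.   13.]
scene [343, 398, 9, 9, 66] [ 550. -345.   13.]
scene [359, 419, 9, 10, 72] [ 582. -389.   13.]
scene [374, 418, 9, 10, 68] [ 611. -388.   13.]
scene [331, 421, 9, 10, 65] [ 522. -391.   13.]
scene [345, 420, 9, 10, 71] [ 552. -390.   13.]
scene [340, 449, 17, 24, 326] [ 545. -458.   13.]
scene [362, 449, 16, 21, 254] [ 588. -457.   13.]
```

View pics/t2.png

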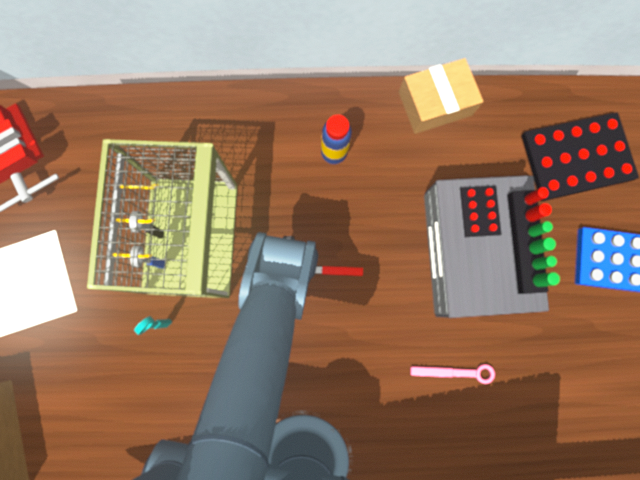

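The top picture shows the spanner fully out on the bench. Its red handle is at (343,271), well clear of the chest, and the ring is under the gripper. Now I'll release it and re-grasp by the handle.

```bash
python3 -m crank '[0,0,0,0,0,0, 0,0,0,0,0,0, 0,0,0,0,0,0, 0,0,0,0,0,0, 0,0,0,0,0,0, 0,0,0,0,0,0, 0,0,-0.01,0,0,0, 0,0,-0.02,0,0,0, 0,0,-0.03,0,0,0, 0,0,-0.03,0,0,0, -0.01,0,-0.02,0,0,0, -0.02,0,-0.01,0,0,0, -0.025,0,0,0,0,0, -0.025,0,0,0,0,0, -0.025,0,0,0,0,0, -0.025,0,0,0,0,0, -0.015,0,0,0,0,0, -0.01,0,0,0,0,0, 0,0,0,0,0,0]' 90 60
python3 - <<'E'
from h import *
for n in("top","scene","wrist"):
    c=cam(n); h=cv2.cvtColor(c["img"],cv2.COLOR_BGR2HSV); m=cv2.inRange(h,(0,170,70),(9,255,255))|cv2.inRange(h,(172,170,70),(180,255,255))
    k,l,st,ce=cv2.connectedComponentsWithStats(m)
    for i in range(1,k):
        X=plane(c,*ce[i],13)
        if st[i][4]>200 and abs(X[0]-445)<60 and abs(X[1]+100)<120:
            p=np.argwhere(l==i)[:,::-1].astype(np.float32); vx,vy,x0,y0=cv2.fitLine(p,cv2.DIST_L2,0,.01,.01).ravel()
            s=(p-[x0,y0])@[vx,vy]; print(n,X.round(1),[plane(c,x0+vx*a,y0+vy*a,12).round(1) for a in(s.min(),s.max())])
            if n!="wrist": globals()[n]=(c,*ce[i])
    if n=="wrist": cv2.imwrite("pics/w2.png",c["img"])
try: print(tri([top,scene]))
except NameError as e: print(e)
E
python3 plan.py 8 443 -136 3 85.8 0
```

```text
t: 7.55
position: [442.1, -134.8, 125.0]
tcp_rot: [[0.077, 0.997, 0.001], [0.997, -0.077, -0.001], [-0.001, 0.001, -1.0]]
ft_force: [-0.3, 1.3, 0.4]
opening: 76.9
gripper_force: 0.0
scene [ 445.2 -109.9   13. ] [array([ 441.8, -159.7,   12. ]), array([448.7, -56.8,  12. ])]
wrist [ 445.1 -114.4   13. ] [array([449. , -57.6,  12. ]), array([ 442.4, -155.5,   12. ])]
name 'top' is not defined
row [-0.0004, 0.0002, 0.0152] [-0.0, -0.0, -0.01]
mid [ 442. -134.   64.]
```

View pics/w2.png

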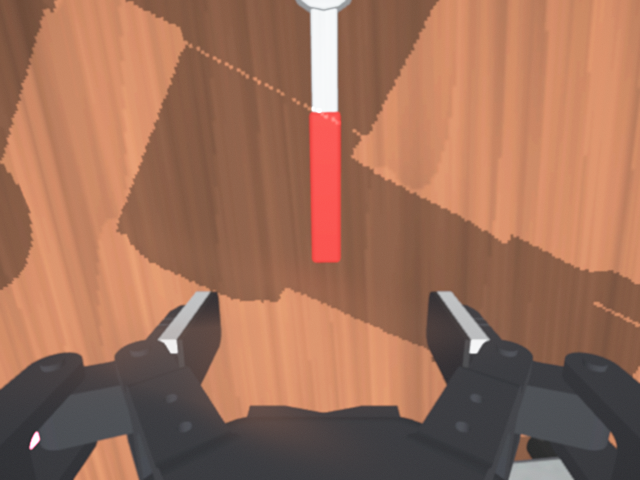

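```bash
python3 -m crank '[0,0.0012,0.02,0,0,0, 0,0,0.02,0,0,0, 0,0,0.02,0,0,0, 0,0,0.02,0,0,0, 0,0,0.02,0,0,0, 0,0,0.01,0,0,0, 0,0,0.005,0,0,0, 0,0,0.0055,0,0,0, 0,0,0,0,0,0]'; python3 -m crank '[0,0,0,0,0,0, 0,0,0,0,0,0, 0,0,0,0,0,0, 0,0,0,0,0,0, 0,0,0,0,0,0, 0,0,0,0,0,0, 0,0,0,0,0,0, 0,0,0,0,0,0, 0,0,0,0,0,0, 0,0,0,0,0,0, 0,0,0,0,0,0, 0,0,0,0,0,0, 0,0,0,0,0,0, 0,0,0,0,0,0]' 0 100
```

```text
t: 8.45
position: [443.3, -133.1, 3.6]
tcp_rot: [[0.074, 0.997, -0.0], [0.997, -0.074, 0.0], [0.0, -0.0, -1.0]]
ft_force: [0.2, -0.1, 0.4]
opening: 77.0
gripper_force: 0.0
t: 9.62
position: [443.7, -133.7, 4.7]
tcp_rot: [[0.074, 0.997, 0.0], [0.997, -0.074, -0.0], [-0.0, 0.0, -1.0]]
ft_force: [-2.5, 1.7, 6.9]
opening: 16.7
gripper_force: 98.3
```

```bash
python3 -m crank '[0,0,-0.006,0,0,0, 0,0,-0.015,0,0,0, 0,0,-0.02,0,0,0, 0,0,-0.02,0,0,0, 0,0,-0.02,0,0,0, 0,0,-0.02,0,0,0, 0,0,-0.01,0,0,0, 0,0,-0.004,0,0,0]'
python3 - <<'E'
from h import *
import pickle
np.set_printoptions(precision=1,suppress=True)
D=pickle.load(open("d0.pkl","rb")); s,t=D["scene"],D["top"]
for a,b in(((270,112.7),(395,111)),((270,53.3),(391.7,52.7))):
    A,B=plane(s,*a,320),plane(s,*b,320); print("roof s",A,B,np.degrees(np.arctan2(*(B-A)[1::-1])))
for a,b in(((213,143),(198,296)),((104,141),(88,291))):
    A,B=plane(t,*a,320),plane(t,*b,320); print("roof t",A,B,np.degrees(np.arctan2(*(A-B)[1::-1])))
E
for e in "20 600 20 80 85 42" "24 600 20 80 85 42"; do python3 plan.py $e; done
```

```text
t: 10.28
position: [444.1, -133.9, 120.6]
tcp_rot: [[0.075, 0.997, 0.003], [0.997, -0.075, -0.002], [-0.002, 0.003, -1.0]]
ft_force: [-0.9, -0.0, -3.0]
opening: 16.9
gripper_force: 98.2
roof s [407.2 188.8 320. ] [671.9 183.3 320. ] -1.1785256184616983
roof s [405.2 367.8 320. ] [681.5 358.7 320. ] -1.8764588372644464
roof t [668.  147.2 320. ] [383.1 173.8 320. ] -5.321037493006102
roof t [679.  355.7 320. ] [396.2 376.2 320. ] -4.150794593810493
row [0.0073, 0.0071, 0.0049] [-0.0, 2.1, 0.04]
mid [522. -61.  85.]
row [0.006, 0.006, 0.0041] [-0.0, 1.75, 0.03]
mid [522. -61.  85.]
```

```bash
python3 plan.py 20 596 -10 75 85.5 42
```

```text
row [0.0057, 0.0071, 0.0046] [0.0, 2.1, 0.01]
mid [520. -76.  85.]
```

```bash
python3 -m crank '[0.0057,0.0071,0.0046,0,2.1,0, 0.0057,0.0071,0.0046,0,2.1,0, 0.0057,0.0071,0.0046,0,2.1,0, 0.0057,0.0071,0.0046,0,2.1,0, 0.0057,0.0071,0.0046,0,2.1,0, 0.0057,0.0071,0.0046,0,2.1,0, 0.0057,0.0071,0.0046,0,2.1,0, 0.0057,0.0071,0.0046,0,2.1,0, 0.0057,0.0071,0.0046,0,2.1,0, 0.0057,0.0071,0.0046,0,2.1,0, 0.0057,0.0071,0.0046,0,2.1,0, 0.0057,0.0071,0.0046,0,2.1,0, 0.0057,0.0071,0.0046,0,2.1,0, 0.0057,0.0071,0.0046,0,2.1,0, 0.0057,0.0071,0.0046,0,2.1,0, 0.0057,0.0071,0.0046,0,2.1,0, 0.0057,0.0071,0.0046,0,2.1,0, 0.0057,0.0071,0.0046,0,2.1,0, 0.0057,0.0071,0.0046,0,2.1,0, 0.0057,0.0071,0.0046,0,2.1,0]'
python3 - <<'E'
from h import *
from plan import cur
import pickle
np.set_printoptions(precision=1,suppress=True)
A=cur(); print(A); D={n:cam(n) for n in("scene","top","wrist")}; pickle.dump(D,open("d1.pkl","wb"))
X=(A@[153.5,0,-2.3,1])[:3]; print("pred ring",X)
obs=[]
for n in D:
    c=D[n]; u=proj(c,X); print(n,u)
    h=cv2.cvtColor(c["img"],cv2.COLOR_BGR2HSV); m=cv2.inRange(h,(0,0,100),(180,75,255))
    cs,hi=cv2.findContours(m,cv2.RETR_CCOMP,cv2.CHAIN_APPROX_NONE)
    for k,hh in zip(cs,hi[0]):
        if hh[3]>=0 and cv2.contourArea(k)>15 and len(k)>5:
            e=cv2.fitEllipse(k)
            if np.hypot(e[0][0]-u[0],e[0][1]-u[1])<30: print("  hole",np.round(e[0],1),np.round(e[1],1))
a=D["scene"]["img"]; 
def crop(n,k=3):
    c=D[n]; u=proj(c,X); x=int(np.clip(u[0]-65,0,510)); y=int(np.clip(u[1]-50,0,380)); print(n,"crop",x,y); return cv2.resize(c["img"][y:y+100,x:x+130],None,fx=k,fy=k,interpolation=cv2.INTER_CUBIC)
w=cv2.resize(D["wrist"]["img"],(390,293)); w=cv2.copyMakeBorder(w,0,0,0,390,cv2.BORDER_CONSTANT)
cv2.imwrite("pics/c3.png",np.vstack([np.hstack([crop("scene"),crop("top")]),w]))
E
```

```text
t: 11.95
position: [594.5, -8.5, 70.5]
tcp_rot: [[0.057, 0.997, 0.049], [0.74, -0.075, 0.668], [0.67, -0.002, -0.742]]
ft_force: [0.6, 0.6, -2.2]
opening: 16.8
gripper_force: 98.3
[[  0.1   1.    0.  594.5]
 [  0.7  -0.1   0.7  -8.5]
 [  0.7  -0.   -0.7  70.5]
 [  0.    0.    0.    1. ]]
pred ring [603.2 103.5 175.1]
scene (np.float64(361.20247716270876), np.float64(183.05141933215498))
  hole [360.8 181.6] [11.4 12.5]
top (np.float64(246.1687958566602), np.float64(193.5143696048905))
  hole [244.3 193.5] [ 7.  11.5]
wrist (np.float64(322.4569443751587), np.float64(-182.08919729654178))
scene crop 296 133
top crop 181 143
```

View pics/c3.png

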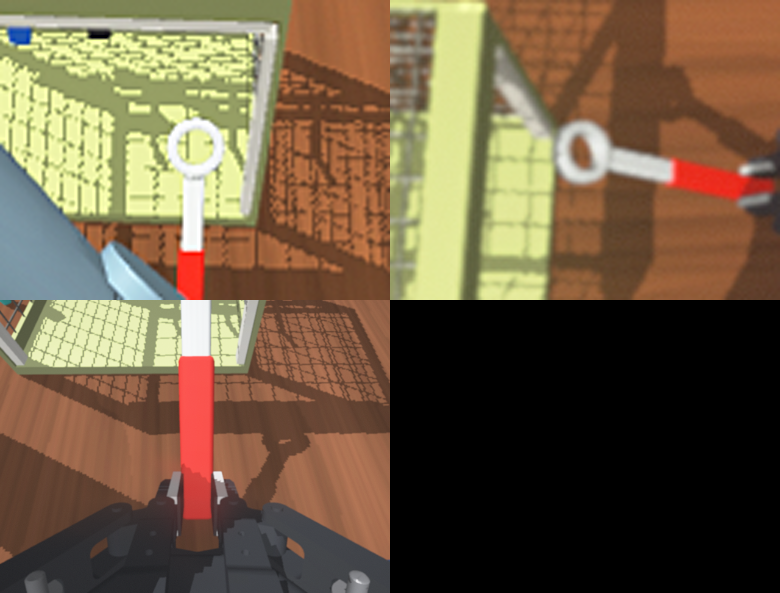

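The crop shows the ring hole at scene (361,182) and top (244,193). It is held straight and in front of the cabinet's right bay.

```bash
cat > go.py <<'E'
from h import *
from plan import cur
import pickle
np.set_printoptions(precision=1,suppress=True)
A=cur(); D=pickle.load(open("d1.pkl","rb"))
X,e=tri([(D["scene"],360.8,181.6),(D["top"],244.3,193.5)]); print("ring",X,e)
L=A[:3,:3].T@(X-A[:3,3]); print("ring in tool",L)
tip=np.array([606.2,270.6,261]); h=np.radians(85.5); u=np.array([np.cos(h),np.sin(h),0]); k=np.array([0,0,1])
P0=tip+14*(-.67*u+.74*k)
print("to P0 in tool",A[:3,:3].T@(P0-X),"P0",P0)
E
python3 go.py
```

```text
ring [602.8 107.4 175.6] [0.1576632406270628, 0.16806706600195429]
ring in tool [156.9  -0.3  -0.3]
to P0 in tool [178.2  -9.1  31.5] P0 [605.5 261.2 271.4]
```

```bash
python3 -m crank '[0,-0.003,0.01,0,0,0, 0,-0.003,0.011,0,0,0, 0,-0.003,0.0105,0,0,0, 0.008,0,0,0,0,0, 0.015,0,0,0,0,0, 0.015,0,0,0,0,0, 0.015,0,0,0,0,0, 0.015,0,0,0,0,0, 0.015,0,0,0,0,0, 0.015,0,0,0,0,0, 0.015,0,0,0,0,0, 0.015,0,0,0,0,0, 0.015,0,0,0,0,0, 0.015,0,0,0,0,0, 0.015,0,0,0,0,0, 0.014,0,0,0,0,0, 0.006,0,0,0,0,0, 0,0,0,0,0,0, 0,0,0,0,0,0]'
python3 - <<'E'
from h import *
from plan import cur
import pickle
np.set_printoptions(precision=1,suppress=True)
A=cur(); D={n:cam(n) for n in("scene","top")}; pickle.dump(D,open("d2.pkl","wb"))
X=(A@[156.9,-.3,-.3,1])[:3]; print("pred ring",X,[proj(D[n],X) for n in D],[proj(D[n],(606.2,270.6,261)) for n in D])
def crop(n,k=4):
    c=D[n]; u=proj(c,X); x=int(u[0]-48); y=int(u[1]-50); print(n,"crop",x,y); return cv2.resize(c["img"][y:y+100,x:x+97],None,fx=k,fy=k,interpolation=cv2.INTER_CUBIC)
cv2.imwrite("pics/c4.png",np.hstack([crop("scene"),crop("top")]))
E
```

```text
t: 13.68
position: [598.2, 155.9, 177.9]
tcp_rot: [[0.055, 0.997, 0.05], [0.741, -0.074, 0.667], [0.669, -0.0, -0.743]]
ft_force: [0.3, -0.7, -3.6]
opening: 16.5
gripper_force: 98.3
pred ring [606.6 272.  283.1] [(np.float64(360.3334861710254), np.float64(93.84741016317389)), (np.float64(152.45208350252426), np.float64(181.61059449627294))] [(np.float64(359.6766955780903), np.float64(101.36703373124732)), (np.float64(156.57872455272792), np.float64(184.5236707413021))]
scene crop 312 43
top crop 104 131
```

View pics/c4.png

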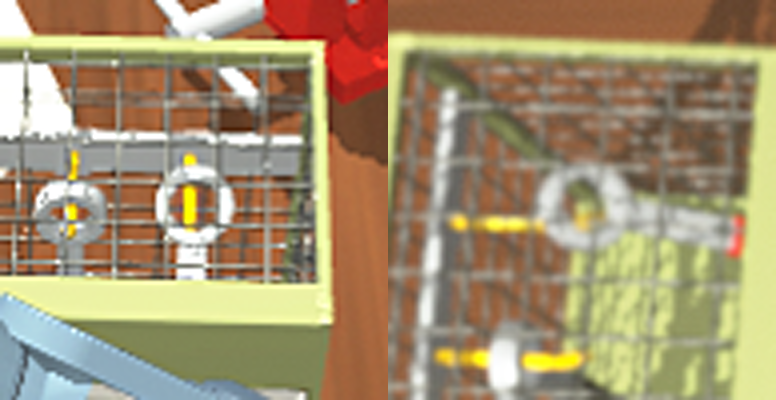

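The ring hole surrounds the hook tip in both views (scene 360,94; top 151,182). I summed the rows wrongly and went 15 mm too far along the spanner's axis, so I'll go back and then feed the ring over the tip.

```bash
python3 -m crank '[-0.008,0,0,0,0,0, -0.0075,0,0,0,0,0, 0,0,0,0,0,0, 0,0,0.005,0,0,0, 0,0,0.006,0,0,0, 0,0,0.006,0,0,0, 0,0,0.006,0,0,0, 0,0,0.006,0,0,0, 0,0,0,0,0,0]'
python3 - <<'E'
from h import *
from plan import cur
np.set_printoptions(precision=2,suppress=True)
print((cur()@[156.9,-.3,-.3,1])[:3], r.get_obs()["joint_positions"])
E
```

```text
t: 14.53
position: [598.0, 164.8, 144.7]
tcp_rot: [[0.056, 0.997, 0.048], [0.741, -0.073, 0.668], [0.669, -0.002, -0.743]]
ft_force: [0.0, 0.7, -2.4]
opening: 16.2
gripper_force: 98.3
[606.46 280.86 249.95] [-0.2   0.28  1.82  0.77  1.27 -0.45]
```

Run:
```python
from plan import *
R=Rt(85.5,64); p=np.array([607.8,295,236])-R@[156.9,-.3,-.3]; print(p, R[:,2])
A=cur();n=12
s=expm(np.real(logm(np.linalg.inv(A)@T(R,p)))/n)
print(np.round(s[:3,3]/1000,4),Ro.from_matrix(s[:3,:3]).as_rotvec(degrees=True).round(2))
for i in range(0,n+1,3): print((A@np.linalg.matrix_power(s,i)@[156.9,-.3,-.3,1])[:3].round(1))
```

```text
[602.7237802  226.67686347  94.84770279] [ 0.07051857  0.89602336 -0.43837115]
[-0.0001  0.      0.0067] [-0.03  1.83  0.01]
[606.5 280.9 250. ]
[606.7 283.9 246. ]
[607.1 287.3 242.3]
[607.4 291.  239. ]
[607.8 295.  236. ]
```

```bash
python3 -m crank '[0,0,0.0067,0,1.83,0, 0,0,0.0067,0,1.83,0, 0,0,0.0067,0,1.83,0, 0,0,0.0067,0,1.83,0, 0,0,0.0067,0,1.83,0, 0,0,0.0067,0,1.83,0]' && python3 -m crank '[0,0,0.0067,0,1.83,0, 0,0,0.0067,0,1.83,0, 0,0,0.0067,0,1.83,0, 0,0,0.0067,0,1.83,0, 0,0,0.0067,0,1.83,0, 0,0,0.0067,0,1.83,0, 0,0,0,0,0,0]';  python3 - <<'E'
from h import *
from plan import cur
np.set_printoptions(precision=2,suppress=True)
print((cur()@[156.9,-.3,-.3,1])[:3], r.get_obs()["joint_positions"])
E
```

```text
t: 15.03
position: [601.3, 193.0, 118.4]
tcp_rot: [[0.045, 0.997, 0.06], [0.599, -0.075, 0.797], [0.799, 0.001, -0.601]]
ft_force: [-0.5, 0.3, -2.4]
opening: 16.7
gripper_force: 98.4
t: 15.62
position: [602.7, 227.1, 95.2]
tcp_rot: [[0.035, 0.997, 0.066], [0.437, -0.074, 0.896], [0.899, -0.003, -0.439]]
ft_force: [0.1, -0.5, -3.1]
opening: 16.5
gripper_force: 98.4
[607.91 295.44 236.32] [-0.19  0.5   1.81  1.15  1.35 -0.72]
```

```bash
python3 -m crank '[-0.0018,0,0.0009,0,0,0, -0.0018,0,0.0009,0,0,0, -0.0009,0,0.0004,0,0,0, 0,0,0,0,0,0]'; python3 -m crank '[0,0,0,0,0,0, 0,0,0,0,0,0, 0,0,0,0,0,0, 0,0,0,0,0,0, 0,0,0,0,0,0, 0,0,0,0,0,0]' 42; python3 -m crank '[-0.0044,0.0008,-0.009,0,0,0, -0.0066,0.0011,-0.0134,0,0,0, -0.0066,0.0011,-0.0134,0,0,0, -0.0066,0.0011,-0.0134,0,0,0, -0.0066,0.0011,-0.0134,0,0,0, -0.0066,0.0011,-0.0134,0,0,0, -0.0066,0.0011,-0.0134,0,0,0, -0.0066,0.0011,-0.0134,0,0,0, -0.0066,0.0011,-0.0134,0,0,0, -0.0066,0.0011,-0.0134,0,0,0, -0.0066,0.0011,-0.0134,0,0,0, -0.0066,0.0011,-0.0134,0,0,0, -0.0066,0.0011,-0.0134,0,0,0, -0.0066,0.0011,-0.0134,0,0,0, -0.0044,0.0008,-0.009,0,0,0, 0,0,0,0,0,0]'
```

```text
t: 15.95
position: [604.0, 226.4, 92.4]
tcp_rot: [[0.032, 0.997, 0.068], [0.438, -0.075, 0.896], [0.898, 0.001, -0.439]]
ft_force: [-0.4, -0.5, -1.3]
opening: 16.3
gripper_force: 98.4
t: 16.45
position: [603.7, 226.5, 92.1]
tcp_rot: [[0.033, 0.997, 0.067], [0.438, -0.075, 0.896], [0.899, 0.0, -0.439]]
ft_force: [0.2, 0.3, 0.4]
opening: 35.7
gripper_force: 0.0
t: 17.78
position: [604.2, 9.3, 91.5]
tcp_rot: [[0.033, 0.997, 0.07], [0.438, -0.077, 0.896], [0.898, 0.001, -0.44]]
ft_force: [0.4, -0.1, 0.9]
opening: 36.1
gripper_force: 0.0
```

```bash
Z='[0,0,0,0,0,0,0,0,0,0,0,0,0,0,0,0,0,0,0,0,0,0,0,0,0,0,0,0,0,0,0,0,0,0,0,0,0,0,0,0,0,0,0,0,0,0,0,0,0,0,0,0,0,0,0,0,0,0,0,0,0,0,0,0,0,0,0,0,0,0,0,0,0,0,0,0,0,0,0,0,0,0,0,0,0,0,0,0,0,0,0,0,0,0,0,0,0,0,0,0,0,0,0,0,0,0,0,0,0,0,0,0,0,0,0,0,0,0,0,0]'
python3 -m crank '[0,0,0,0,0,0,0,0,0,0,0,0,0,0,0,0,0,0,0,0,0,0,0,0,0,0,0,0,0,0,0,0,0,0,0,0,0,0,0,0,0,0,0,0,0,0,0,0,0,0,0,0,0,0,0,0,0,0,0,0,0,0,0,0,0,0,0,0,0,0,0,0,0,0,0,0,0,0,0,0,0,0,0,0,0,0,0,0,0,0,0,0,0,0,0,0,0,0,0,0,0,0,0,0,0,0,0,0,0,0,0,0,0,0,0,0,0,0,0,0]' | head -1
python3 -m crank '[0,0,0,0,0,0,0,0,0,0,0,0,0,0,0,0,0,0,0,0,0,0,0,0,0,0,0,0,0,0,0,0,0,0,0,0,0,0,0,0,0,0,0,0,0,0,0,0,0,0,0,0,0,0,0,0,0,0,0,0,0,0,0,0,0,0,0,0,0,0,0,0,0,0,0,0,0,0,0,0,0,0,0,0,0,0,0,0,0,0,0,0,0,0,0,0,0,0,0,0,0,0,0,0,0,0,0,0,0,0,0,0,0,0,0,0,0,0,0,0]' | head -1
python3 -m crank '[0,0,0,0,0,0,0,0,0,0,0,0,0,0,0,0,0,0,0,0,0,0,0,0,0,0,0,0,0,0,0,0,0,0,0,0,0,0,0,0,0,0,0,0,0,0,0,0,0,0,0,0,0,0,0,0,0,0,0,0,0,0,0,0,0,0,0,0,0,0,0,0,0,0,0,0,0,0,0,0,0,0,0,0,0,0,0,0,0,0,0,0,0,0,0,0,0,0,0,0,0,0,0,0,0,0,0,0,0,0,0,0,0,0,0,0,0,0,0,0]' | head -1
python3 -m crank '[0,0,0,0,0,0,0,0,0,0,0,0,0,0,0,0,0,0,0,0,0,0,0,0,0,0,0,0,0,0,0,0,0,0,0,0,0,0,0,0,0,0,0,0,0,0,0,0,0,0,0,0,0,0,0,0,0,0,0,0,0,0,0,0,0,0,0,0,0,0,0,0,0,0,0,0,0,0,0,0,0,0,0,0,0,0,0,0,0,0,0,0,0,0,0,0,0,0,0,0,0,0,0,0,0,0,0,0,0,0,0,0,0,0,0,0,0,0,0,0]' | head -1
cat > still.py <<'E'
from h import *
import time
P=[]
for i in range(10):
    P.append({n:cam(n)["img"] for n in("top","wrist")})
for n in("top","wrist"):
    g=[cv2.GaussianBlur(cv2.cvtColor(p[n],cv2.COLOR_BGR2GRAY),(3,3),0).astype(int) for p in P]
    for i in(1,4,7,9): d=abs(g[i]-g[0]); print(n,i,d.max(),(d>15).sum(),np.argwhere(d>15)[:1].tolist())
print(r.get_obs()["t"])
cv2.imwrite("pics/f1.png",np.hstack([cv2.resize(P[-1]["top"][120:320,70:270],(400,400)),cv2.resize(P[-1]["wrist"],(400,300))[:, :] if 0 else cv2.copyMakeBorder(cv2.resize(P[-1]["wrist"],(400,300)),0,100,0,0,cv2.BORDER_CONSTANT)]))
E
python3 still.py
```

```text
t: 19.45
t: 21.12
t: 22.78
t: 24.45
top 1 4 0 []
top 4 6 0 []
top 7 7 0 []
top 9 6 0 []
wrist 1 13 0 []
wrist 4 15 0 []
wrist 7 12 0 []
wrist 9 12 0 []
25.45
```

View pics/f1.png

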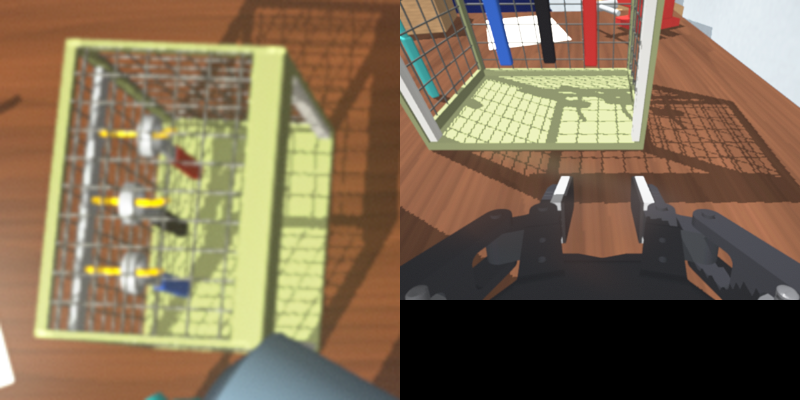

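The red-handled spanner now hangs on the third hook, beside the black and blue ones (wrist view 590,35). Nothing moved over 1 s. I'll give it a few more seconds, then hand in.

```bash
python3 -m crank '[0,0,0,0,0,0,0,0,0,0,0,0,0,0,0,0,0,0,0,0,0,0,0,0,0,0,0,0,0,0,0,0,0,0,0,0,0,0,0,0,0,0,0,0,0,0,0,0,0,0,0,0,0,0,0,0,0,0,0,0,0,0,0,0,0,0,0,0,0,0,0,0,0,0,0,0,0,0,0,0,0,0,0,0,0,0,0,0,0,0,0,0,0,0,0,0,0,0,0,0,0,0,0,0,0,0,0,0,0,0,0,0,0,0,0,0,0,0,0,0]' | head -1
python3 -m crank '[0,0,0,0,0,0,0,0,0,0,0,0,0,0,0,0,0,0,0,0,0,0,0,0,0,0,0,0,0,0,0,0,0,0,0,0,0,0,0,0,0,0,0,0,0,0,0,0,0,0,0,0,0,0,0,0,0,0,0,0,0,0,0,0,0,0,0,0,0,0,0,0,0,0,0,0,0,0,0,0,0,0,0,0,0,0,0,0,0,0,0,0,0,0,0,0,0,0,0,0,0,0,0,0,0,0,0,0,0,0,0,0,0,0,0,0,0,0,0,0]' | head -1
python3 -c "
from station import r
print(r.finish_job())"
```

```text
t: 27.12
t: 28.78
the job is handed in; nothing more can be done
None
```

The red-handled spanner was drawn out by its ring and laid on the bench, then re-gripped by the handle. It now hangs still on the free hook; the job was handed in at about 29 s, with the gripper clear of everything.

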